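# Swing up the counterweighted hold-down arm over the circuit board

### The job

The blue cradle holds a circuit board in one bay and a bare aluminium plate in the other. With the fingertips, push the hold-down arm over the circuit board up and back (the black bar on it is made for that), smoothly and without flinging it, until it tips past its balance point and stays fully raised on its own. Leave the other arm down, and leave the board, the plate and the things around the cradle lying where they are.

Things in the scene. Friction and masses are not known exactly. Their poses are not given: they have to be found in the camera images.
- cradle: Fixed blue two-bay cradle, base plate 205 x 264 x 12 mm. Origin: centre of its underside, on the bench. x points to its back (hinges), y to the left bay, z up. Bay centres at y = +66 and -66 mm. Over each bay a yellow arm with a black push bar at its upper end, a rubber foot over the bay, a brass counterweight behind the hinge.
- clamp_left (a joint): Hinge of the left hold-down arm, rad. 0 = down on its lower stop; grows as the push bar goes up and over to the back (cradle +x); 1.2 = fully raised on the rear stop. Below the balance point (near 0.56) it falls back to 0, past it it tips on by itself to 1.2 in a second or two (damped hinge) and stays. Pushing takes under 5 N at the bar.
- clamp_left_bar (a point): Middle of the left arm's black push bar, 20 mm thick, 80 mm long along cradle y, 170 mm from the hinge line. At joint 0 it is 97.5 mm in front of (cradle -x) and 139 mm above the hinge line (214 mm over the bench); at 0.61 straight above it; at 1.2 95 mm behind it. Push it from the front. The 60 mm below the bar are free but for the 14 mm thick yellow rod.
- clamp_left_hinge (a point): Fixed point on the left arm's hinge line (parallel to the cradle's y), 75 mm over the bench. Between two aluminium cheeks at the back of the left bay.
- clamp_right (a joint): Hinge of the right hold-down arm, rad. 0 = down on its lower stop; grows as the push bar goes up and over to the back (cradle +x); 1.2 = fully raised on the rear stop. Below the balance point (near 0.56) it falls back to 0, past it it tips on by itself to 1.2 in a second or two (damped hinge) and stays. Pushing takes under 5 N at the bar.
- clamp_right_bar (a point): Middle of the right arm's black push bar, 20 mm thick, 80 mm long along cradle y, 170 mm from the hinge line. At joint 0 it is 97.5 mm in front of (cradle -x) and 139 mm above the hinge line (214 mm over the bench); at 0.61 straight above it; at 1.2 95 mm behind it. Push it from the front. The 60 mm below the bar are free but for the 14 mm thick yellow rod.
- clamp_right_hinge (a point): Fixed point on the right arm's hinge line (parallel to the cradle's y), 75 mm over the bench. Between two aluminium cheeks at the back of the right bay.
- board_center (a point): Centre of the loose black circuit board, 150 x 90 mm, 9 mm high over its parts, lying flat in one of the two bays (left or right by chance) under the foot of that bay's arm. Its long side runs along the cradle's x.
- plate_center (a point): Centre of the loose bare aluminium plate, 150 x 90 x 6 mm, lying flat in the other bay.
- solvent_bottle: Loose upright white bottle with a blue cap, 44 mm across, 105 mm high, left of the cradle. Origin: centre of its underside.
- solder_spool: Loose spool of solder, 49 mm across, 43 mm high, left of the cradle. Origin: centre of its underside.
- battery: Loose block battery, 26 x 49 x 17 mm, lying right of the cradle. Origin: centre of its underside.
- heat_sink: Loose finned grey heat sink, 30 x 30 x 17 mm, right of the cradle. Origin: centre of its underside.

How it is judged:
By the outcome, as a careful person would: the job done as asked, in the order asked, and still so for the second after the job is handed in, with the robot touching nothing.
It also fails if it takes over 32 s, if anything falls off the work surface, if the arm or the gripper's body presses on something with over 40 N, if the wrist force passes 120 N, or if a joint passes its speed limit or range.

### The arm

A 6-joint arm with a two-finger parallel gripper is mounted at the origin on a cart in front of the work surface, level with it; the furniture and walls round the work are solid. World frame = base frame: x ahead of the robot, y to its left, z up, the work surface at z = 0. Lengths are in m, angles in rad, forces in N, time in s.
With the tool pointing down it reaches from about 0.325 to 0.875 m from the base axis. Payload 4.4 kg.
Tool frame: the origin (TCP) lies midway between the tips of the shut fingers; the grasp point (between the pads) lies 19 mm behind it; z points along the fingers, y is the line along which they close (so a half turn about z gives the same grasp; the last joint's range is limited). The gripper opens to 85 mm and grips with 20 to 120 N. Pads are 22 mm wide; open, the fingers measure 114 mm over their backs; the gripper's body (76 mm by 85 mm) begins 54 mm behind the grasp point. The pads swing forward as they close: fully open they stand 13 mm farther back than shut.
Start: joints at [-1.488, 0.207, 1.542, -0, 1.393, -0.15], TCP at [0.133, -0.559, 0.231] pointing down, gripper open.
Joint ranges: [-2.73, 2.73], [-0.86, 2.22], [0.23, 2.46], [-1.11, 4.25], [0.08, 2.63], [-2.82, 2.82]. Speed limits (rad/s): [2.79, 2.79, 3.14, 3.14, 3.14, 3.14].

### API

Orientations are given as [roll, pitch, yaw] about the fixed x, y, z axes, in that order (R = Rz(yaw) Ry(pitch) Rx(roll)).
In Python, from workcell import arm, set_gripper, ik, monitor, eyes, ticket, models gives the robot as it stands. Calls block until the motion is done:
- arm.movep(position, orientation): joint-space move of the TCP to a pose.
- arm.move_l(position, attitude=None, velocity=0.15, stop_force=None): straight line of the TCP; attitude=None keeps the orientation; velocity is the mean speed in m/s. With stop_force (N) it stops when the force on the tool has changed by that much, and returns True; else False.
- arm.goto_joints(angles): joint-space move.
- set_gripper(opening): opening from 0.0 (shut) to 1.0 (fully open); the grip force is fixed at half the most; returns when the fingers have stopped.
- arm.hold(seconds).
- ik(position, orientation): joint angles nearest the present ones, or None.
- monitor.read_state(): the state.
- eyes.capture(name): name is "scene" or "top"; returns the picture (420x560x3 uint8, red, green, blue); there is no depth.
- eyes.get_calibration(name): a dict with "fx", "fy", "cx", "cy" (pixels), "world_to_cam" (4x4, takes a point from world to camera coordinates). Camera axes: x right, y up, looking along -z (the intrinsics and any distortion apply to the point x, -y, -z); pixel columns grow to the right and rows downward; lengths in m; the calibration is good to about 2 mm. A picture is of the moment at which its call begins. get_calibration takes no time and is no camera call.
A pose or a line that the arm cannot do raises arm.Unreachable and nothing moves.
- ticket.finish_job(): hands the job in; it is judged then, once.
Trained networks look in the newest picture that a camera, given by its name, has taken for a name from the list of things; names that differ only in an ending like _2 or _b are one class to them, and where a whole thing is asked for, a point or a joint stands for the part that bears it (a point fixed in the world has none). Each returns a list of dicts, best first, with "confidence" (0 to 1); they miss things now and then, are a little off and sometimes report something else, mostly with a low value. They report only what shows in the picture. A call takes as long as a camera call.
- models.look_for(query, camera): "box" ([left, top, width, height] in pixels, round what is visible of it).
The state is a dict: "time": time; "joints": joint angles; "qd": joint speeds; "joint_torque": joint torques, N m; "ee_pos": TCP position; "orientation": TCP orientation; "ft_force": force on the tool from outside, world axes, zero at the start; "torque": the same for the moment, N m; "grip_width": opening from 0.0 (shut) to 1.0 (fully open); "finger_force": force on a finger pad.
Only numpy, scipy, OpenCV 4.12 (cv2) and the standard library are available. Lean on these libraries where they do the work, as an engineer would, in place of code of your own. Each camera call takes 0.05 s, during which the arm holds its last target. There are 200 camera calls.

## Working session

There is one attempt and no reset: what is moved stays moved. The work goes in short steps, each a Python script; the robot and the scene stay as the last script left them, time stands still between calls to the robot, and variables do not carry over. Pictures are saved under pics/ and viewed, at most 10 in all, crops included, and the job is handed in when it is done.

```bash
mkdir -p pics; python3 - <<'E'
from workcell import eyes, models, monitor
import cv2, numpy as np
for n in ("scene","top"):
    im=eyes.capture(n); cv2.imwrite(f"pics/{n}0.png",im[:,:,::-1])
    c=eyes.get_calibration(n); print(n,{k:(np.round(v,4).tolist() if not isinstance(v,str) else v) for k,v in c.items()})
    for q in ("cradle","clamp_left_bar","clamp_right_bar","board_center","plate_center","solvent_bottle"):
        print(q,[(np.round(d["box"],1).tolist(),round(d["confidence"],2)) for d in models.look_for(q,n)][:3])
print(monitor.read_state())
E
```

```text
scene {'fx': 396.9691, 'fy': 396.9691, 'cx': 277.9068, 'cy': 204.719, 'world_to_cam': [[-0.8834, -0.4682, -0.0223, 0.5942], [0.1919, -0.4046, 0.8941, -0.1522], [-0.4276, 0.7856, 0.4472, -0.8414], [0.0, 0.0, 0.0, 1.0]]}
cradle [([210.9, 159.9, 136.8, 153.1], 0.65), ([276.5, 277.4, 28.4, 53.4], 0.65), ([218.1, 287.4, 26.8, 32.3], 0.22)]
clamp_left_bar [([213.1, 181.7, 89.1, 97.0], 0.81), ([243.2, 157.2, 76.5, 89.3], 0.49), ([220.0, 286.2, 24.6, 34.6], 0.26)]
clamp_right_bar [([238.6, 156.4, 80.5, 86.8], 0.81), ([319.1, 220.7, 18.4, 14.5], 0.41)]
board_center [([279.1, 237.1, 64.5, 23.4], 0.68), ([253.4, 259.9, 79.2, 34.8], 0.56), ([320.4, 220.1, 19.2, 12.2], 0.27)]
plate_center [([276.2, 234.6, 67.3, 27.2], 0.79), ([241.1, 157.4, 78.5, 88.6], 0.4)]
solvent_bottle [([278.8, 279.6, 25.4, 50.6], 0.97)]
top {'fx': 512.6259, 'fy': 512.6259, 'cx': 283.0536, 'cy': 217.6444, 'world_to_cam': [[-0.0123, -0.9999, 0.0104, 0.1944], [0.9927, -0.011, 0.1205, -0.5623], [-0.1204, 0.0118, 0.9927, -1.0801], [0.0, 0.0, 0.0, 1.0]]}
cradle [([211.0, 159.3, 130.4, 134.9], 0.8)]
clamp_left_bar [([216.9, 167.6
[... 202 characters left out ...]
 261.9, 25.5, 24.0], 0.88)]
{'time': 0.7, 'joints': array([-1.48751095e+00,  2.06553851e-01,  1.54143057e+00,  1.78113141e-05,
        1.39349319e+00, -1.50504487e-01]), 'qd': array([0.00062117, 0.00031745, 0.00083883, 0.00065625, 0.0001897 ,
       0.00045267]), 'joint_torque': array([ 5.12759980e-04, -3.82912016e+01, -2.91897458e+01, -3.34267679e-04,
        6.46259359e-04, -5.90267760e-06]), 'ee_pos': array([ 0.13320333, -0.55940102,  0.2313409 ]), 'orientation': array([ 3.14147629e+00, -8.55841535e-08,  2.33786724e-01]), 'ft_force': array([0.25557475, 0.55570651, 0.20855421]), 'torque': array([-0.00815491,  0.02274211, -0.00856106]), 'finger_force': 0.0, 'grip_width': 0.9983033651401773}
```

View pics/scene0.png

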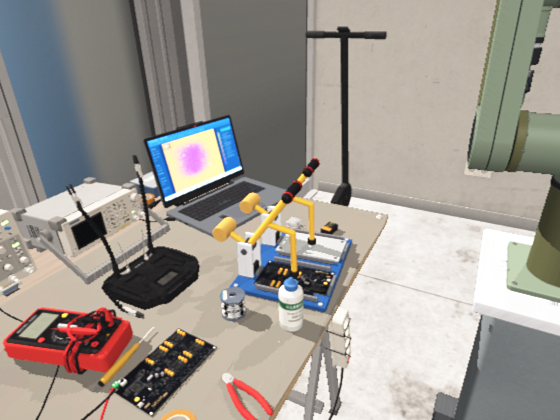

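View pics/top0.png

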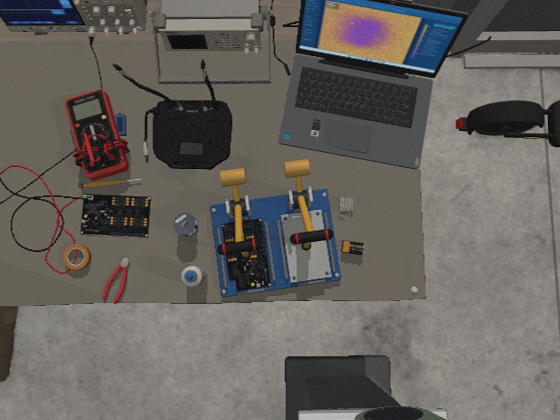

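The board (black, gold parts) is in the left bay: its bar is near (238,246) in the top view, and the plate's bar is near (311,238). Next I'll fit the cradle pose.

```bash
cat > h.py <<'E'
import numpy as np, cv2
from workcell import eyes
def ray_at(n,u,v,z):
    c=eyes.get_calibration(n); T=np.array(c["world_to_cam"]); R=T[:3,:3]; o=-R.T@T[:3,3]
    d=R.T@np.array([(u-c["cx"])/c["fx"],-(v-c["cy"])/c["fy"],-1]); return o+d*(z-o[2])/d[2]
def proj(n,p):
    c=eyes.get_calibration(n); q=np.array(c["world_to_cam"])@np.append(p,1)
    return np.array([c["cx"]+c["fx"]*q[0]/-q[2],c["cy"]-c["fy"]*q[1]/-q[2]])
E
python3 - <<'E'
from h import *
im=cv2.imread("pics/top0.png"); hsv=cv2.cvtColor(im,cv2.COLOR_BGR2HSV)
m=cv2.inRange(hsv,(100,120,60),(125,255,255)); m[:150]=0; m[:,:205]=0; m[300:]=0;m[:,350:]=0
ys,xs=np.nonzero(m)
P=np.array([ray_at("top",u,v,.012)[:2] for u,v in zip(xs,ys)],np.float32)
r=cv2.minAreaRect(P); print(r, np.round(cv2.boxPoints(r),4).tolist())
hull=cv2.boxPoints(r)
out=im.copy()
for p in hull: cv2.circle(out,tuple(int(round(a)) for a in proj("top",[*p,.012])),1,(0,255,0),-1)
# candidate pose overlay
c=np.array(r[0]); e=hull[1]-hull[0]; e2=hull[2]-hull[1]
s=e if np.linalg.norm(e)<np.linalg.norm(e2) else e2
yaw=np.arctan2(s[1],s[0]); yaw=(yaw+np.pi/2)%np.pi-np.pi/2
print("c",c,"yaw",yaw)
a=im[150:305,170:360]; cv2.imwrite("pics/t.png",cv2.resize(out[150:305,200:350],None,fx=3.8,fy=3.8,interpolation=cv2.INTER_CUBIC))
red=cv2.inRange(hsv,(0,150,60),(8,255,255))|cv2.inRange(hsv,(172,150,60),(180,255,255))
red[:220]=0;red[260:]=0;red[:,:210]=0;red[:,345:]=0
n,_,st,ce=cv2.connectedComponentsWithStats(red)
for k in range(1,n): print("red",st[k],ce[k],ray_at("top",*ce[k],.214))
E
```

```text
Traceback (most recent call last):
  File "h.py", line 4, in ray_at
    c=eyes.get_calibration(n); T=np.array(c["world_to_cam"]); R=T[:3,:3]; o=-R.T@T[:3,3]
ValueError: time passes only in moves, steps and waits
```

```bash
sed -i 's/eyes.get_calibration(n)/cal(n)/; s/^from workcell import eyes/from workcell import eyes\nfrom functools import lru_cache\n@lru_cache\ndef cal(n): return eyes.get_calibration(n)/' h.py
cat > m.py <<'E'
from h import *
im=cv2.imread("pics/top0.png"); hsv=cv2.cvtColor(im,cv2.COLOR_BGR2HSV)
m=cv2.inRange(hsv,(100,120,60),(125,255,255)); m[:150]=0; m[:,:205]=0; m[300:]=0;m[:,350:]=0
ys,xs=np.nonzero(m)
P=np.array([ray_at("top",u,v,.012)[:2] for u,v in zip(xs,ys)],np.float32)
r=cv2.minAreaRect(P); hull=cv2.boxPoints(r); print(r)
e=hull[1]-hull[0]; e2=hull[2]-hull[1]
s=e if np.linalg.norm(e)<np.linalg.norm(e2) else e2
yaw=np.arctan2(s[1],s[0]); yaw=(yaw+np.pi/2)%np.pi-np.pi/2
print("c",r[0],"yaw",yaw)
out=im.copy()
for p in hull: cv2.circle(out,tuple(int(round(a)) for a in proj("top",[*p,.012])),1,(0,255,0),-1)
cv2.imwrite("pics/t.png",cv2.resize(out[150:305,200:350],None,fx=3.8,fy=3.8,interpolation=cv2.INTER_CUBIC))
red=cv2.inRange(hsv,(0,150,60),(8,255,255))|cv2.inRange(hsv,(172,150,60),(180,255,255))
red[:220]=0;red[260:]=0;red[:,:210]=0;red[:,345:]=0
n,_,st,ce=cv2.connectedComponentsWithStats(red)
for k in range(1,n): print("red",st[k],ce[k],ray_at("top",*ce[k],.214))
E
python3 m.py
```

```text
((0.5136745572090149, 0.2070978283882141), (0.20331630110740662, 0.26161059737205505), 7.533650875091553)
c (0.5136745572090149, 0.2070978283882141) yaw 0.13148701
red [325 229   4  11  29] [326.48275862 234.03448276] [0.51179704 0.11175183 0.214     ]
red [295 233   4  11  31] [296.64516129 238.09677419] [0.50504587 0.16589332 0.214     ]
red [252 239   4  12  34] [253.47058824 244.32352941] [0.49468484 0.24393996 0.214     ]
red [222 243   4  12  33] [223.42424242 248.45454545] [0.48786718 0.29804048 0.214     ]
```

View pics/t.png

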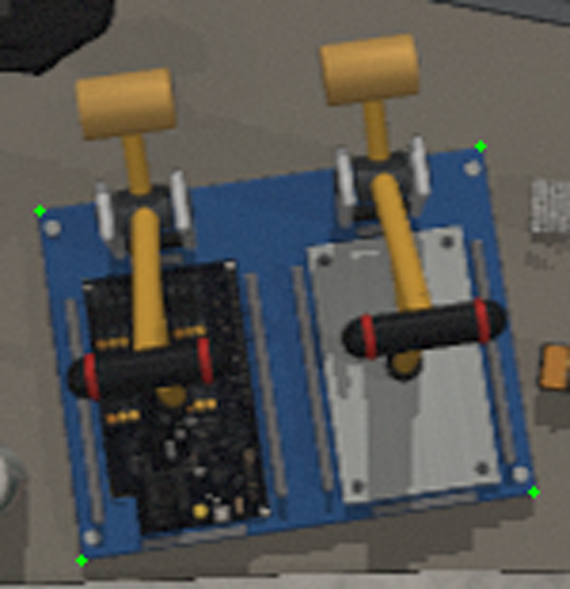

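The board is in the left bay and the blue outline fits the cradle: yaw 0.131, left bar at about (0.491, 0.271, 0.214). I'll go in high, drop in front of the bar and touch it.

```bash
python3 - <<'E'
from workcell import arm,set_gripper,monitor,ik
import numpy as np
yaw=.129; ex=np.array([np.cos(yaw),np.sin(yaw),0]); bar=np.array([.4913,.2710,.214]); rpy=[np.pi,0,yaw]
set_gripper(0.0)
arm.move_l([.1332,-.5594,.38],velocity=.2)
p=bar-.075*ex; p[2]=.38
arm.movep(p,rpy)
p[2]=.199
arm.move_l(p,velocity=.2)
f0=monitor.read_state()["ft_force"]
hit=arm.move_l(p+.07*ex,velocity=.03,stop_force=1.5)
s=monitor.read_state(); print(hit,s["ee_pos"],(s["ee_pos"]-bar)@ex,s["ft_force"]-f0,s["time"])
E
```

```text
True [0.4724001  0.26844321 0.19824923] -0.01907177501175199 [-0.76222481 -0.18982311 -0.30195701] 8.1333
```

Contact came 19 mm in front of the bar's middle, as expected. Now one smooth chord push.

```bash
python3 - <<'E'
from workcell import arm,monitor,eyes
import numpy as np, cv2
yaw=.129; ex=np.array([np.cos(yaw),np.sin(yaw),0])
s=monitor.read_state(); p=s["ee_pos"]
q=p+.122*ex+[0,0,.029]
hit=arm.move_l(q,velocity=.05,stop_force=12)
s=monitor.read_state(); print(hit,(s["ee_pos"]-p)@ex,s["ft_force"],s["time"])
arm.hold(1.5)
t=eyes.capture("top");c=eyes.capture("scene")
r=np.hstack([t[130:310,190:360],c[130:310,190:360]])[:,:,::-1]
cv2.imwrite("pics/p.png",cv2.resize(r,None,fx=2.3,fy=2.3,interpolation=cv2.INTER_CUBIC))
E
```

```text
False 0.12184592545160378 [-0.28419662 -0.42209736  1.32425193] 10.8
```

View pics/p.png

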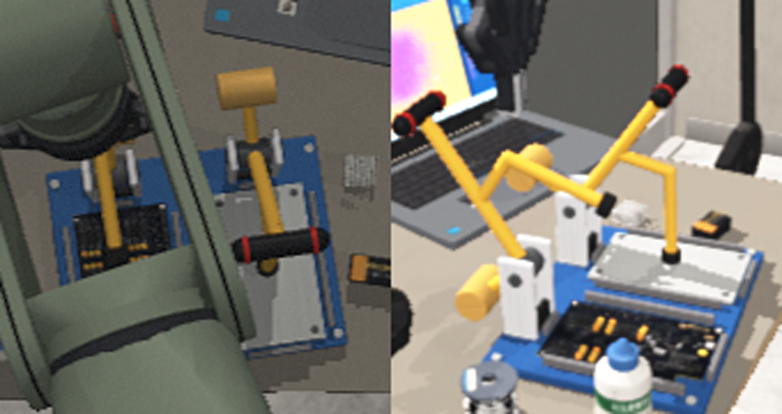

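The left arm rests fully raised on its rear stop and the right one is still down. I'll lift away, re-check and hand in.

```bash
python3 - <<'E'
from workcell import arm,monitor,eyes
import numpy as np, cv2
p=monitor.read_state()["ee_pos"]
arm.move_l(p+[-.02,0,.13],velocity=.15)
arm.move_l(p+[-.17,-.05,.16],velocity=.15)
arm.hold(.5)
t=eyes.capture("top");c=eyes.capture("scene")
print(monitor.read_state()["time"])
r=np.hstack([t[130:310,160:360],c[130:340,190:360][:180]])[:,:,::-1]
cv2.imwrite("pics/f.png",cv2.resize(r,None,fx=2.1,fy=2.1,interpolation=cv2.INTER_CUBIC))
E
```

```text
15.25
```

View pics/f.png

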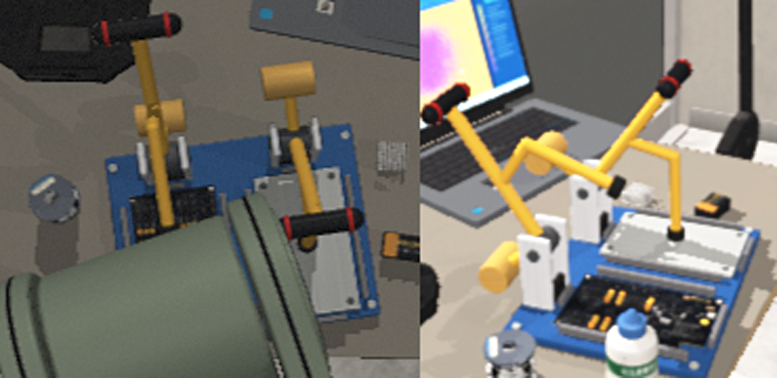

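The left arm stays fully raised with its bar at (137,28) in the crop. The right arm is down, the board, plate and other items are in place, and the robot is clear.

```bash
python3 -c "
from workcell import ticket; print(ticket.finish_job())"
```

```text
the job is handed in; nothing more can be done
None
```

The hold-down arm over the circuit board (left bay) is fully raised and stays up on its own; the right arm is still down, nothing else looked moved in the last pictures, and the job was handed in at about 15 s.

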